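Nudge the brass die into its bed and swing the keeper over it

TASK

Without picking anything up, nudge the brass die across the blue bed with your fingertips until it drops flat into the round recess. Then push the keeper's black pin round until the steel keeper bar lies fully across the die, against its stop, and take your hand away. Leave the dark steel die and everything else on the bench where it is.

Things in the scene. Friction and masses are not known exactly. Their poses are not given: they have to be found in the camera images.
- brass_die: bright yellow brass embossing die, a plain round disc 60 mm across and 10 mm thick with low relief rings on top, about 0.2 kg; lies loose on the bed, on one side of the recess. Origin: centre of its underside, z axis up.
- steel_die: dark grey steel die of the same size and shape, lying on the other side of the recess; must stay there. Origin: centre of its underside.
- die_bed: fixed plate, painted blue, 20 mm thick; its flat top is 20 mm above its origin. Its own axes: x (210 mm, from -90 to +120 mm), y (360 mm, from -180 to +180 mm), z up. Origin: on the bench top under the middle of the recess. The dies start beside the recess on the plate's +y and -y sides, either way round, their centres 85 to 120 mm from its middle along the plate's y and within 25 mm of it along x. The plate turns up to 0.35 rad either way from the bench axes.
- recess (a point): middle of the floor of the round recess, which is 64 mm across and 8 mm deep with a 1.5 mm chamfer at its mouth and a green lining on its floor; a seated die stands 2 mm proud of the plate's top. Axes as the plate's.
- keeper_pivot (a point): the keeper's upright pivot on the plate, 78 mm from the recess's middle along the plate's +x, 25 mm above the bench top (underside of the bar). The washers and cap on it are up to 22 mm across and reach 9 mm above that.
- keeper (a joint): angle of the keeper: a flat steel bar 78 mm long, 16 mm wide, 5 mm thick that turns level about its pivot, its underside 5 mm above the plate's top (a die that is not in the recess blocks it). 0 = against its stop, pointing along the plate's -x over the middle of the recess; it grows clockwise seen from above, so that at 1.57 rad it points along the plate's +y; limit 2.0. It starts at 1.5 to 1.9. Turns with slight friction (about 1 N at the pin) and stays where it is left.
- keeper_pin (a point): upright round black pin of 13 mm diameter near the bar's end, 66 mm from the pivot; this point is at mid height of the pin, which stands from 30 to 60 mm above the bench top.
- weight: grey iron press weight with a brass knob, 45x60x70 mm, bystander at the left. Origin: centre of its underside.
- linen_tape: roll of off-white tape, 66 mm across, 20 mm high, bystander beyond the bed. Origin: centre of its underside.
- spool: wooden thread spool 33 mm across, 42 mm high, bystander at the right. Origin: centre of its underside.
- stamp: rubber stamp with wooden handle, 22x50x67 mm, bystander at the right. Origin: centre of its underside.
There are look-alikes about, which are no part of the job. There is more than one size of the brass_die; the job needs the smallest.

How it is judged:
By the outcome, as a careful person would: the job done as asked, in the order asked, and still so for the second after the job is handed in, with the robot touching nothing.
It also fails if it takes over 58 s, if anything falls off the work surface, if the arm or the gripper's body presses on something with over 40 N, if the wrist force passes 120 N, or if a joint passes its speed limit or range.

ROBOT

A 7-joint arm with a two-finger parallel gripper is mounted at the origin on a cart in front of the work surface, level with it; the furniture and walls round the work are solid. World frame = base frame: x ahead of the robot, y to its left, z up, the work surface at z = 0. Lengths are in m, angles in rad, forces in N, time in s.
With the tool pointing down it reaches from about 0.425 to 1.025 m from the base axis. Payload 9.4 kg.
Tool frame: the origin (TCP) lies at the very end of the fingers, on their centre line; the grasp point (between the pads) lies 19 mm behind it; z points along the fingers, y is the line along which they close (so a half turn about z gives the same grasp; the last joint's range is limited). The gripper opens to 85 mm and grips with 20 to 120 N. Pads are 22 mm wide; open, the fingers measure 114 mm over their backs; the gripper's body (76 mm by 85 mm) begins 54 mm behind the grasp point. The pads swing forward as they close: fully open they stand 13 mm farther back than shut.
Start: joints at [-1.262, 0.599, -0.003, 1.599, 0.002, 0.943, -0.08], TCP at [0.273, 0.672, 0.231] pointing down, gripper open.
Joint ranges: [-2.57, 2.57], [-0.35, 1.97], [-1.29, 1.29], [0.11, 2.56], [-1.05, 4.19], [0.11, 1.86], [-2.63, 2.63]. Speed limits (rad/s): [2.22, 2.22, 3.01, 3.01, 3.14, 3.14, 3.14].

INTERFACE

Orientations are given as a unit quaternion [w, x, y, z].
In Python, from cell import r, vision, job gives the robot as it stands.
- The arm moves only by the tool send_rows, never from a script. Its argument "plan" is a list of rows, each an object with "travel": the shift along the tool's x, y, z in mm, a list of three; "rot": the turn, a rotation vector about the tool's x, y, z in degrees, a list of three; "jaw": the opening, from 0 (shut) to 1 (fully open). In form: [{"travel": [dx, dy, dz], "rot": [rx, ry, rz], "jaw": jaw}, ...]. A call has 1 to 20 rows; each row is the pose to reach, as a shift and turn from the pose commanded when the call began, along the tool's axes at that moment; what a row does not reach only later rows make up. A row lasts 1/8 s, in which the tool goes at most 62.5 mm and 10.7 degrees, less where a joint would pass 70% of its speed; a pose out of reach is approached as far as the arm can. A call with a gripper value outside its range is refused whole. The fingers move at their own pace and stop on an object; "newtons" is the grip in N (left out, the last holds). Time passes only in rows, so rows that repeat a pose let the fingers close. It gives the time, the measured TCP pose, the force, the opening and the grip force at its end, in the units of the state.
- r.observe(): the state, without advancing time (a new reading comes with each control period).
- vision.get_image(name): name is "scene" or "side" or "wrist"; returns (picture, depth): 400x640x3 uint8, red, green, blue; 400x640 float32, m along the optical axis (not along the pixel's ray), 0 where there is no reading.
- vision.camera_params(name): a dict with "intrinsics" (3x3 intrinsics, pixels), "pose" (4x4, takes a point from camera to world coordinates); the wrist camera has in their place "T_tool_cam" (4x4, takes a point from camera to tool coordinates, whose origin is the TCP and whose axes are the flange's). Camera axes: x right, y up, looking along -z (the intrinsics and any distortion apply to the point x, -y, -z); pixel columns grow to the right and rows downward; lengths in m; the calibration is good to about 2 mm. A picture is of the moment at which its call begins: read the wrist's pose just before it. camera_params takes no time and is no camera call.
- job.hand_in(): hands the job in; it is judged then, once.
Trained networks look in the newest picture that a camera, given by its name, has taken for a name from the list of things; names that differ only in an ending like _2 or _b are one class to them, and where a whole thing is asked for, a point or a joint stands for the part that bears it (a point fixed in the world has none). Each returns a list of dicts, best first, with "confidence" (0 to 1); they miss things now and then, are a little off and sometimes report something else, mostly with a low value. They report only what shows in the picture. A call takes as long as a camera call. They do not tell look-alikes from the thing itself.
- vision.spot_in(camera, query): "at" ([x, y, z] in m, in the coordinates of the camera as it stood for that picture, good to about 4 mm: the middle of the surface that is visible of it).
The state is a dict: "t": time; "qpos": joint angles; "joint_vel": joint speeds; "effort": joint torques, N m; "tool_pos": TCP position; "tool_rot": TCP orientation; "wrist_force": force on the tool from outside, world axes, zero at the start; "moment": the same for the moment, N m; "opening": finger opening in m; "finger_force": force on a finger pad.
Only numpy, scipy, OpenCV 4.12 (cv2) and the standard library are available. Lean on these libraries where they do the work, as an engineer would, in place of code of your own. Each camera call takes 0.05 s, during which the arm holds its last target. There are 200 camera calls.

## Working session

There is one attempt and no reset: what is moved stays moved. The work goes in short steps, Python scripts to look and compute and a tool call to move; the robot and the scene stay as the last step left them, time stands still between calls to the robot, and variables do not carry over. Pictures are saved under pics/ and viewed, at most 10 in all, crops included, and the job is handed in when it is done.

Besides the shell and the picture viewer there is one more tool, called after ">>>" as a command line: name --argument value ..., lists and objects as JSON in quotes. send_rows: Moves the arm, as the interface text tells. Its arguments: {"type":"object","properties":{"plan":{"type":"array","items":{"type":"object","properties":{"travel":{"type":"array","items":{"type":"number"}},"rot":{"type":"array","items":{"type":"number"}},"jaw":{"type":"number"}}}},"newtons":{"type":"number"}},"required":["plan"]}

```bash
mkdir -p pics; cat > h.py <<'E'
import numpy as np, cv2
from cell import r, vision, job
from scipy.spatial.transform import Rotation as R
def img(n,save=None):
    p,d=vision.get_image(n)
    if save: cv2.imwrite('pics/'+save,p[:,:,::-1])
    return p,d
def cam(n):
    c=vision.camera_params(n); K=np.array(c['intrinsics'])
    if 'pose' in c: T=np.array(c['pose'])
    else:
        s=r.observe(); q=s['tool_rot']; W=np.eye(4); W[:3,:3]=R.from_quat([q[1],q[2],q[3],q[0]]).as_matrix(); W[:3,3]=s['tool_pos']; T=W@np.array(c['T_tool_cam'])
    return K,T
def cloud(n,d):
    K,T=cam(n); v,u=np.mgrid[:d.shape[0],:d.shape[1]]
    x=(u-K[0,2])/K[0,0]*d; y=(v-K[1,2])/K[1,1]*d
    P=np.stack([x,-y,-d],-1); return P@T[:3,:3].T+T[:3,3]
def spot(n,q):
    K,T=cam(n); o=[]
    for e in vision.spot_in(n,q):
        a=np.array(e['at']); w=T[:3,:3]@a+T[:3,3]; uv=(K[0,0]*a[0]/-a[2]+K[0,2], K[1,1]*-a[1]/-a[2]+K[1,2])
        o.append((round(e['confidence'],2),w.round(3),np.round(uv)))
    return o
E
python3 - <<'E'
from h import *
for n in ['scene','side']:
    p,d=img(n,n+'1.png')
    for q in ['brass_die','steel_die','keeper_pin','die_bed']: print(n,q,spot(n,q))
print(r.observe()); print(vision.camera_params('scene'))
E
```

```text
scene brass_die [(0.75, array([0.503, 0.206, 0.019]), array([249., 184.])), (0.69, array([0.615, 0.235, 0.013]), array([269., 168.])), (0.53, array([0.518, 0.038, 0.033]), array([285., 202.]))]
scene steel_die [(0.71, array([ 0.507, -0.174,  0.039]), array([329., 235.]))]
scene keeper_pin []
scene die_bed [(0.61, array([ 0.515, -0.087,  0.023]), array([311., 223.]))]
side brass_die [(0.66, array([0.502, 0.197, 0.014]), array([292., 182.])), (0.66, array([ 0.537, -0.097,  0.022]), array([303., 223.])), (0.59, array([0.622, 0.233, 0.012]), array([325., 177.])), (0.47, array([0.527, 0.032, 0.028]), array([299., 200.])), (0.46, array([ 0.511, -0.178,  0.026]), array([294., 236.]))]
side steel_die [(0.61, array([ 0.513, -0.177,  0.03 ]), array([295., 235.]))]
side keeper_pin [(0.62, array([ 0.61 , -0.031,  0.031]), array([325., 209.])), (0.23, array([ 0.508, -0.18 ,  0.028]), array([293., 236.]))]
side die_bed [(0.9, array([ 0.538, -0.104,  0.02 ]), array([303., 225.]))]
{'t': 0.5, 'qpos': array([-1.26167189,  0.59935171, -0.00250256,  1.59944986,  0.0018278 ,
        0.9429092 , -0.07978
[... 312 characters left out ...]
6, 0.23121948]), 'tool_rot': array([ 2.69200037e-05,  1.91693219e-01,  9.81454892e-01, -6.13992730e-05]), 'wrist_force': array([-0.20849553, -0.68142358, -0.15182854]), 'moment': array([0.0108943 , 0.00168753, 0.04607454]), 'finger_force': 0.0, 'opening': 0.08524166849077427}
{'intrinsics': array([[505.18344387,   0.        , 319.06701207],
       [  0.        , 505.18344387, 201.91172965],
       [  0.        ,   0.        ,   1.        ]]), 'pose': array([[ 0.71603256,  0.45973541, -0.52530061, -0.26144276],
       [-0.69796247,  0.45848193, -0.55012972, -0.93719764],
       [-0.01207327,  0.7605509 ,  0.64916605,  1.09077596],
       [ 0.        ,  0.        ,  0.        ,  1.        ]])}
```

View pics/scene1.png

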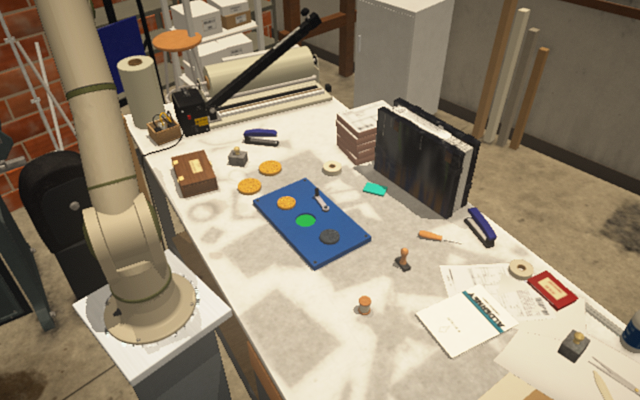

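View pics/side1.png

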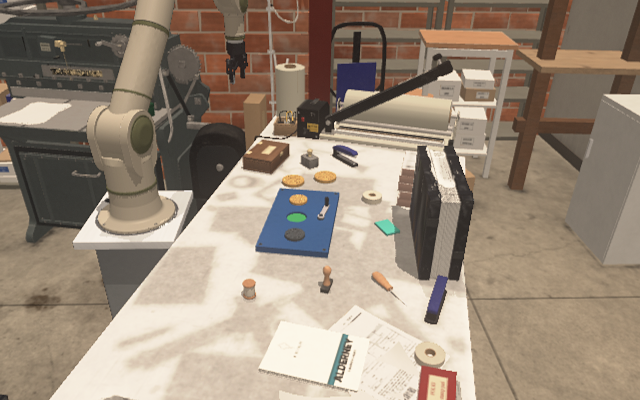

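Three brass discs in the scene picture are at (249,186), (270,168) and (287,202). Only the one at (287,202) lies on the blue bed, and it also looks the smallest. I'll measure all three and confirm with a crop.

```bash
cat > m.py <<'E'
from h import *
def blobs(n,p,P):
    h=cv2.cvtColor(p,cv2.COLOR_RGB2HSV); H,S,V=h[...,0],h[...,1],h[...,2]
    X=P[...,0];Y=P[...,1];Z=P[...,2]
    ok=(X>.35)&(X<.8)&(Y>-.4)&(Y<.35)&(Z>-.01)&(Z<.08)
    out={}
    for c,m in dict(brass=(H>12)&(H<32)&(S>120)&(V>90),green=(H>45)&(H<85)&(S>110),blue=(H>98)&(H<125)&(S>100),dark=(V<75)&(S<90)).items():
        k,l,st,_=cv2.connectedComponentsWithStats((m&ok).astype('uint8'))
        for i in range(1,k):
            if st[i,4]<12: continue
            q=P[l==i]; hull=cv2.minAreaRect(q[:,:2].astype('float32')*1000)
            ce,ra=cv2.minEnclosingCircle(q[:,:2].astype('float32')*1000)
            print(n,c,st[i,4],'px',st[i,:4],'med',np.median(q,0).round(3),'rect',np.round(hull[0]),np.round(hull[1]),round(hull[2],1),'circ',np.round(ce),round(ra,1))
E
python3 - <<'E'
from m import *
ps=[]
for n in ['scene','side']:
    p,d=img(n); blobs(n,p,cloud(n,d))
    c=p[150:275,230:380] if n=='scene' else p[160:265,250:376]
    ps.append(cv2.resize(c,(700,583) ,interpolation=cv2.INTER_CUBIC))
cv2.imwrite('pics/crop.png',np.hstack([cv2.resize(x,(400,400)) for x in ps])[:,:,::-1])
E
```

```text
scene brass 271 px [259 161  22  15] med [0.617 0.234 0.014] rect [623. 240.] [84. 77.] 79.7 circ [620. 242.] 43.9
scene brass 247 px [187 164  28  19] med [0.395 0.321 0.056] rect [398. 317.] [66. 94.] 88.6 circ [399. 330.] 49.9
scene brass 310 px [238 178  23  17] med [0.498 0.204 0.015] rect [502. 209.] [78. 78.] 87.0 circ [505. 207.] 43.0
scene brass 188 px [277 196  18  14] med [0.518 0.035 0.032] rect [521.  36.] [59. 57.] 70.3 circ [522.  38.] 32.1
scene brass 121 px [419 231  23   9] med [ 0.736 -0.372  0.016] rect [ 738. -374.] [19. 66.] 28.3 circ [ 744. -371.] 33.3
scene brass 83 px [400 248   8  17] med [ 0.589 -0.388  0.053] rect [ 590. -387.] [14. 18.] 29.7 circ [ 590. -387.] 9.7
scene green 116 px [363 184  21  12] med [ 0.786 -0.101  0.009] rect [ 782. -106.] [33. 74.] 2.5 circ [ 791. -105.] 36.9
scene green 196 px [296 214  20  13] med [ 0.517 -0.056  0.015] rect [515. -59.] [62. 65.] 89.2 circ [518. -62.] 35.4
scene blue 4262 px [254 178 117  89] med [ 0.52  -0.095  0.022] rect [530. -63.] [364. 210.] 80.5 circ [529. -64.] 204.2
scene dark 23 px [315 188   4   8] med
[... 665 characters left out ...]
ass 73 px [373 272  18  16] med [ 0.741 -0.366  0.016] rect [ 742. -370.] [21. 63.] 26.9 circ [ 742. -370.] 31.8
side green 124 px [287 213  19   9] med [ 0.516 -0.05   0.013] rect [516. -50.] [58. 46.] 3.0 circ [516. -52.] 29.9
side green 90 px [375 221  14  14] med [ 0.789 -0.095  0.009] rect [ 783. -107.] [34. 76.] 1.7 circ [ 784. -107.] 39.0
side blue 3081 px [257 189  82  64] med [ 0.541 -0.095  0.021] rect [532. -58.] [363. 208.] 80.4 circ [532. -59.] 204.4
side dark 28 px [325 197   4   9] med [ 0.614 -0.012  0.052] rect [615. -10.] [14. 10.] 87.0 circ [614. -11.] 8.0
side dark 13 px [285 236  12   5] med [ 0.499 -0.192  0.027] rect [ 500. -193.] [ 6. 37.] 66.4 circ [ 500. -193.] 18.4
```

View pics/crop.png

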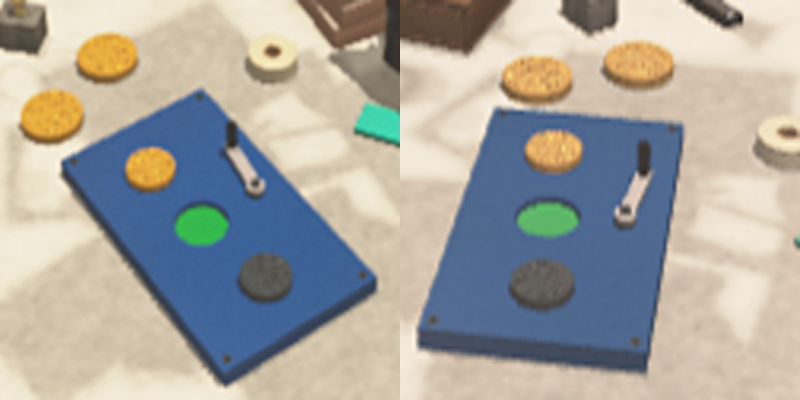

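The disc at scene (287,202), crop (150,168), lies on the bed and measures about 60 mm. The two off the bed measure about 78 mm, so the one on the bed is the brass die. The plate yaw is about -9.5° and the recess is near (0.516,-0.058). Next I'll move above the bed for a closer look with the wrist camera.

```bash
cat >> h.py <<'E'
def go(p,head):
    """travel (mm)/rot (deg) to reach world p, tool down, tool-x heading in deg"""
    s=r.observe(); q=s['tool_rot']; A=R.from_quat([q[1],q[2],q[3],q[0]])
    h=np.deg2rad(head); c,k=np.cos(h),np.sin(h)
    B=np.array([[c,k,0],[k,-c,0],[0,0,-1]])
    print('travel',(A.inv().apply(np.array(p)-s['tool_pos'])*1000).round(1),'rot',np.rad2deg((A.inv()*R.from_matrix(B)).as_rotvec()).round(2))
E
python3 - <<'E'
from h import *
go([.52,-.0,.30],80.5); print(vision.camera_params('wrist'))
E
```

```text
travel [-481.8 -529.3  -68.7] rot [ 1.000e-02 -0.000e+00  7.739e+01]
{'intrinsics': array([[338.42081831,   0.        , 317.95411732],
       [  0.        , 338.42081831, 203.15405883],
       [  0.        ,   0.        ,   1.        ]]), 'T_tool_cam': array([[-4.36854857e-04,  9.51261025e-01,  3.08386563e-01,
         7.97884573e-02],
       [ 9.99999904e-01,  4.19748148e-04,  1.21810633e-04,
         4.27271539e-04],
       [-1.35709806e-05,  3.08386586e-01, -9.51261117e-01,
        -1.42470973e-01],
       [ 0.00000000e+00,  0.00000000e+00,  0.00000000e+00,
         1.00000000e+00]])}
```

>>> send_rows --plan '[{"travel":[-48,-53,-7],"rot":[0,0,7.7],"jaw":0.4},{"travel":[-482,-529,-69],"rot":[0,0,77.4],"jaw":0.4},{"travel":[-482,-529,-69],"rot":[0,0,77.4],"jaw":0.4},{"travel":[-482,-529,-69],"rot":[0,0,77.4],"jaw":0.4},{"travel":[-482,-529,-69],"rot":[0,0,77.4],"jaw":0.4},{"travel":[-482,-529,-69],"rot":[0,0,77.4],"jaw":0.4},{"travel":[-482,-529,-69],"rot":[0,0,77.4],"jaw":0.4},{"travel":[-482,-529,-69],"rot":[0,0,77.4],"jaw":0.4},{"travel":[-482,-529,-69],"rot":[0,0,77.4],"jaw":0.4},{"travel":[-482,-529,-69],"rot":[0,0,77.4],"jaw":0.4},{"travel":[-482,-529,-69],"rot":[0,0,77.4],"jaw":0.4},{"travel":[-482,-529,-69],"rot":[0,0,77.4],"jaw":0.4},{"travel":[-482,-529,-69],"rot":[0,0,77.4],"jaw":0.4},{"travel":[-482,-529,-69],"rot":[0,0,77.4],"jaw":0.4},{"travel":[-482,-529,-69],"rot":[0,0,77.4],"jaw":0.4},{"travel":[-482,-529,-69],"rot":[0,0,77.4],"jaw":0.4}]'

```text
t: 2.6
tool_pos: [0.5201, 0.0013, 0.3002]
tool_rot: [-0.0, 0.763, 0.647, -0.0]
wrist_force: [0.6, 0.0, 0.2]
opening: 0.0342
finger_force: 0.0
```

```bash
python3 - <<'E'
from m import *
s=r.observe();print(s['t'],s['tool_pos'],s['tool_rot'],s['wrist_force'],s['opening'])
p,d=img('wrist','w1.png'); blobs('wrist',p,cloud('wrist',d))
E
```

```text
2.6 [0.520132   0.00131845 0.30021996] [-1.50488288e-04  7.62663341e-01  6.46795645e-01 -4.50245821e-07] [0.55866246 0.04135611 0.16525314] 0.03419739409587989
wrist brass 480 px [249   0  51  13] med [0.5   0.181 0.014] rect [500. 180.] [12. 56.] 81.3 circ [501. 186.] 27.8
wrist brass 1879 px [291 103  49  50] med [0.523 0.042 0.03 ] rect [523.  42.] [57. 57.] 47.8 circ [523.  42.] 29.1
wrist green 1041 px [508 169  30  58] med [ 0.788 -0.091  0.008] rect [ 795. -101.] [41. 74.] 23.2 circ [ 794. -100.] 40.4
wrist green 1681 px [299 179  48  45] med [ 0.516 -0.056  0.012] rect [516. -56.] [64. 63.] 58.5 circ [516. -56.] 32.5
wrist blue 31619 px [247  55 180 263] med [ 0.54  -0.003  0.02 ] rect [531. -58.] [357. 208.] 80.4 circ [532. -52.] 199.8
wrist dark 64 px [252  60   9  11] med [0.467 0.122 0.02 ] rect [467. 122.] [ 9. 10.] 48.0 circ [467. 123.] 5.4
wrist dark 46 px [413  62   8   8] med [0.651 0.092 0.021] rect [651.  92.] [7. 8.] 56.5 circ [651.  92.] 4.4
wrist dark 15 px [291 105  12  13] med [0.502 0.065 0.02 ] rect [503.  65.] [19.  2.] 37.0 circ [504.  64.] 9.7
wrist dark 125 px [391 151  15  14] med [ 0.612 -0.004  0.059] rect [613.  -5.] [11. 11.] 56.6 circ [613.  -6.] 6.0
wrist dark 24 px [381 203   6   6] med [ 0.592 -0.067  0.034] rect [593. -68.] [6. 6.] 57.8 circ [593. -68.] 3.7
wrist dark 1342 px [311 260  43  40] med [ 0.511 -0.165  0.03 ] rect [ 511. -167.] [58. 59.] 6.5 circ [ 512. -168.] 31.3
```

View pics/w1.png

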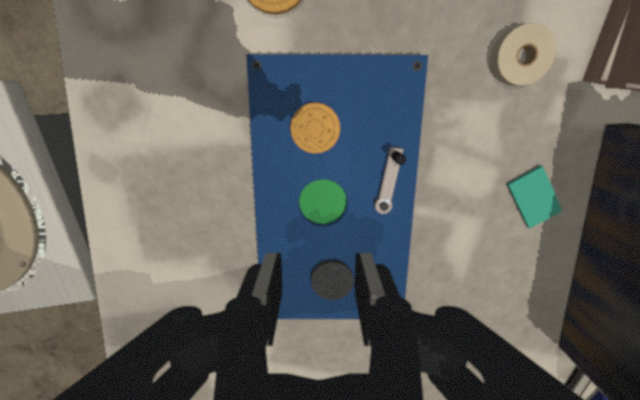

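The wrist picture shows the brass die at (316,128), the recess at (323,202), the steel die at (332,280), the pin at (398,157) and the pivot at (384,206). The die centre is (523,42) mm and the recess centre is (516,-56) mm. I'll push with both fingertips as a V, with tool x at heading 85.9°. I need the real tip depth at this opening.

```bash
python3 - <<'E'
from h import *
p,d=img('wrist'); P=cloud('wrist',d); s=r.observe(); q=s['tool_rot']
T=R.from_quat([q[1],q[2],q[3],q[0]]).inv().apply((P-s['tool_pos']).reshape(-1,3)).reshape(P.shape)*1000
m=(d>0)&(np.abs(T[...,0])<25)&(np.abs(T[...,1])<50)&(T[...,2]>-40)&(T[...,2]<20)
t=T[m]; print(len(t), t.min(0),t.max(0)); print(np.percentile(t,[1,50,99],axis=0).round(1))
f=t[t[:,2]>t[:,2].max()-8]; print(f.min(0),f.max(0),np.abs(f[:,1]).min(),np.abs(f[:,1]).max())
go([.5266,.0919,.060],85.9); go([.5266,.0919,.026],85.9)
E
```

```text
4130 [-11.29887956 -31.80755388 -39.9793699 ] [12.60318308 29.87996632 -0.75320034]
[[-10.1 -31.1 -39.4]
 [  7.7 -17.8 -26.2]
 [ 12.1  29.2  -3.5]]
[-10.38970581 -30.25450308  -8.74721264] [12.22787627 28.13269966 -0.75320034] 16.00652799736742 30.254503078826627
travel [ 90.8  -8.6 240.3] rot [-0.   -0.01 -5.34]
travel [ 90.8  -8.6 274.3] rot [-0.   -0.01 -5.34]
```

>>> send_rows --plan '[{"travel":[91,-8.6,60],"rot":[0,0,-5.4],"jaw":0.4},{"travel":[91,-8.6,120],"rot":[0,0,-5.4],"jaw":0.4},{"travel":[91,-8.6,180],"rot":[0,0,-5.4],"jaw":0.4},{"travel":[91,-8.6,230],"rot":[0,0,-5.4],"jaw":0.4},{"travel":[91,-8.6,260],"rot":[0,0,-5.4],"jaw":0.4},{"travel":[91,-8.6,270],"rot":[0,0,-5.4],"jaw":0.4},{"travel":[91,-8.6,275],"rot":[0,0,-5.4],"jaw":0.4},{"travel":[91,-8.6,277.5],"rot":[0,0,-5.4],"jaw":0.4},{"travel":[91,-8.6,277.5],"rot":[0,0,-5.4],"jaw":0.4}]'

```text
t: 3.82
tool_pos: [0.5276, 0.0916, 0.024]
tool_rot: [0.001, 0.732, 0.681, 0.001]
wrist_force: [0.9, 0.6, 0.8]
opening: 0.0341
finger_force: 0.0
```

>>> send_rows --plan '[{"travel":[-5,0,0],"rot":[0,0,0],"jaw":0.4},{"travel":[-10,0,0],"rot":[0,0,0],"jaw":0.4},{"travel":[-15,0,0],"rot":[0,0,0],"jaw":0.4},{"travel":[-20,0,0],"rot":[0,0,0],"jaw":0.4},{"travel":[-25,0,0],"rot":[0,0,0],"jaw":0.4},{"travel":[-30,0,0],"rot":[0,0,0],"jaw":0.4},{"travel":[-35,0,0],"rot":[0,0,0],"jaw":0.4},{"travel":[-40,0,0],"rot":[0,0,0],"jaw":0.4},{"travel":[-45,0,0],"rot":[0,0,0],"jaw":0.4},{"travel":[-50,0,0],"rot":[0,0,0],"jaw":0.4},{"travel":[-55,0,0],"rot":[0,0,0],"jaw":0.4},{"travel":[-60,0,0],"rot":[0,0,0],"jaw":0.4},{"travel":[-65,0,0],"rot":[0,0,0],"jaw":0.4},{"travel":[-70,0,0],"rot":[0,0,0],"jaw":0.4},{"travel":[-75,0,0],"rot":[0,0,0],"jaw":0.4},{"travel":[-80,0,0],"rot":[0,0,0],"jaw":0.4},{"travel":[-84,0,0],"rot":[0,0,0],"jaw":0.4},{"travel":[-88,0,0],"rot":[0,0,0],"jaw":0.4},{"travel":[-92,0,0],"rot":[0,0,0],"jaw":0.4},{"travel":[-92,0,0],"rot":[0,0,0],"jaw":0.4}]'

```text
t: 6.32
tool_pos: [0.5203, -0.0009, 0.0228]
tool_rot: [0.0, 0.732, 0.681, -0.0]
wrist_force: [-0.1, 1.0, -0.6]
opening: 0.0341
finger_force: 0.1
```

```bash
python3 - <<'E'
from m import *
s=r.observe();print(s['t'],s['tool_pos'],s['wrist_force'],s['opening'])
p,d=img('wrist','w2.png'); blobs('wrist',p,cloud('wrist',d))
p,d=img('scene'); blobs('scene',p,cloud('scene',d))
E
```

```text
6.325 [ 0.5202522  -0.00091814  0.02280204] [-0.09996373  1.01764364 -0.58801107] 0.034090602927522556
wrist brass 8202 px [266 278 104 102] med [ 0.518 -0.03   0.03 ] rect [516. -40.] [51. 70.] 2.5 circ [520. -41.] 37.7
wrist green 16 px [267 368   6   6] med [ 0.487 -0.068  0.012] rect [487. -68.] [2. 4.] 42.2 circ [487. -68.] 2.2
wrist green 14 px [364 368   5   6] med [ 0.542 -0.072  0.012] rect [542. -72.] [4. 2.] 51.6 circ [542. -73.] 2.0
wrist blue 138179 px [124   0 516 328] med [0.549 0.059 0.02 ] rect [545.  38.] [147. 221.] 85.9 circ [541.  37.] 128.4
wrist blue 1743 px [510 300  48  67] med [ 0.628 -0.047  0.02 ] rect [621. -40.] [23. 65.] 42.3 circ [621. -39.] 34.0
wrist blue 124 px [153 361  18  21] med [ 0.432 -0.055  0.02 ] rect [450. -31.] [81.  4.] 53.7 circ [449. -31.] 40.3
wrist blue 361 px [191 372  24  28] med [ 0.454 -0.071  0.02 ] rect [468. -43.] [85. 11.] 61.5 circ [464. -41.] 42.4
wrist blue 372 px [421 372  24  28] med [ 0.574 -0.08   0.02 ] rect [564. -50.] [11. 85.] 20.1 circ [568. -48.] 42.5
wrist dark 115 px [631  25   9  16] med [0.65  0.092 0.021] re
[... 1800 characters left out ...]
ene blue 3443 px [260 183 111  84] med [ 0.501 -0.12   0.022] rect [530. -64.] [363. 210.] 80.6 circ [527. -72.] 197.3
scene blue 55 px [291 194   6  16] med [0.543 0.028 0.022] rect [538.  18.] [111.  14.] 47.6 circ [538.  19.] 55.5
scene dark 24 px [315 188   4   8] med [ 0.61  -0.012  0.046] rect [610. -11.] [13.  7.] 86.2 circ [611. -11.] 6.5
scene dark 68 px [296 191  12  16] med [ 0.541 -0.006  0.061] rect [555.  13.] [71. 33.] 81.0 circ [557.  13.] 38.5
scene dark 68 px [279 198  12  16] med [ 0.492 -0.004  0.07 ] rect [493.  24.] [82. 31.] 73.5 circ [491.  24.] 42.0
scene dark 28 px [320 238  17   6] med [ 0.485 -0.18   0.026] rect [ 490. -182.] [15. 51.] 24.7 circ [ 497. -179.] 25.4
```

View pics/w2.png

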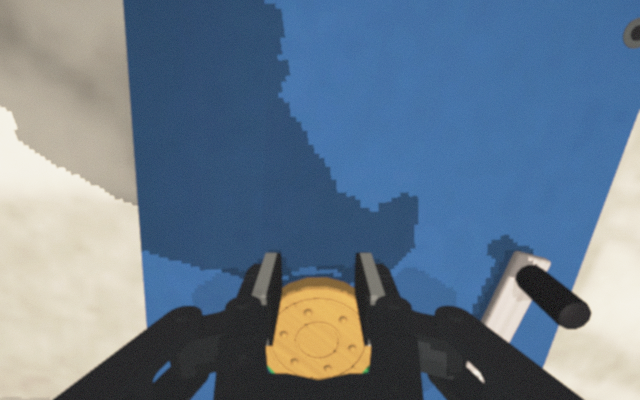

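The die sits centred between the fingertips in the wrist picture, around (318,330), roughly 15 mm short of the recess. I'll push on slowly.

>>> send_rows --plan '[{"travel":[-2,0,0],"rot":[0,0,0],"jaw":0.4},{"travel":[-4,0,0],"rot":[0,0,0],"jaw":0.4},{"travel":[-6,0,0],"rot":[0,0,0],"jaw":0.4},{"travel":[-8,0,0],"rot":[0,0,0],"jaw":0.4},{"travel":[-9,0,0],"rot":[0,0,0],"jaw":0.4},{"travel":[-10,0,0],"rot":[0,0,0],"jaw":0.4},{"travel":[-11,0,0],"rot":[0,0,0],"jaw":0.4},{"travel":[-12,0,0],"rot":[0,0,0],"jaw":0.4},{"travel":[-13,0,0],"rot":[0,0,0],"jaw":0.4},{"travel":[-14,0,0],"rot":[0,0,0],"jaw":0.4},{"travel":[-15,0,0],"rot":[0,0,0],"jaw":0.4},{"travel":[-16,0,0],"rot":[0,0,0],"jaw":0.4},{"travel":[-17,0,0],"rot":[0,0,0],"jaw":0.4},{"travel":[-17,0,0],"rot":[0,0,0],"jaw":0.4}]'

```text
t: 8.18
tool_pos: [0.5192, -0.0175, 0.0228]
tool_rot: [0.0, 0.732, 0.681, 0.0]
wrist_force: [1.0, 0.4, -0.6]
opening: 0.0341
finger_force: 0.2
```

```bash
python3 - <<'E'
from m import *
s=r.observe();print(s['t'],s['tool_pos'],s['wrist_force'],s['opening'])
import io,contextlib
for n in ['wrist','scene','side']:
    p,d=img(n); b=io.StringIO()
    with contextlib.redirect_stdout(b): blobs(n,p,cloud(n,d))
    print(*[l for l in b.getvalue().split('\n') if 'brass' in l or 'green' in l],sep='\n')
E
```

```text
8.175 [ 0.5191533  -0.01752158  0.02282237] [ 0.9588242   0.44126294 -0.62527899] 0.034121049738302905
wrist brass 7561 px [266 279 104  96] med [ 0.516 -0.046  0.027] rect [514. -50.] [52. 60.] 4.4 circ [520. -51.] 32.8
scene brass 273 px [259 161  23  15] med [0.616 0.234 0.015] rect [619. 237.] [75. 79.] 26.4 circ [622. 237.] 42.7
scene brass 318 px [187 166  28  24] med [0.39  0.313 0.055] rect [396. 316.] [68. 92.] 89.1 circ [396. 328.] 50.5
scene brass 311 px [238 178  23  17] med [0.498 0.204 0.015] rect [502. 207.] [80. 78.] 73.2 circ [503. 208.] 42.7
scene brass 24 px [196 188  21   6] med [0.383 0.295 0.008] rect [385. 296.] [ 9. 69.] 65.7 circ [385. 297.] 34.4
scene brass 238 px [295 210  19  16] med [ 0.511 -0.057  0.028] rect [513. -56.] [57. 56.] 15.6 circ [514. -57.] 30.2
scene brass 116 px [419 231  22   9] med [ 0.735 -0.372  0.015] rect [ 736. -373.] [23. 64.] 25.5 circ [ 744. -370.] 32.2
scene brass 83 px [400 248   8  17] med [ 0.589 -0.388  0.051] rect [ 591. -387.] [14. 17.] 40.9 circ [ 590. -387.] 8.8
scene green 122 px [363 184  21  12] med [ 0.786 -0.1    0.01 ] rect [ 792. -105.] [38. 72.] 23.7 circ [ 792. -107.] 38.8
side brass 197 px [315 171  21  12] med [0.623 0.235 0.013] rect [624. 241.] [84. 78.] 30.9 circ [618. 242.] 47.0
side brass 190 px [287 208  19  13] med [ 0.516 -0.055  0.027] rect [518. -43.] [82. 58.] 82.4 circ [520. -43.] 43.0
side brass 64 px [373 272  18  16] med [ 0.741 -0.367  0.016] rect [ 743. -370.] [22. 66.] 28.3 circ [ 745. -368.] 33.1
side green 90 px [375 220  14  15] med [ 0.789 -0.096  0.009] rect [ 783. -104.] [82. 34.] 89.9 circ [ 797. -104.] 41.0
```

The die's median top has dropped from 30 to 27 mm, so it is tipping in. I'll go a few millimetres further.

>>> send_rows --plan '[{"travel":[-1,0,0],"rot":[0,0,0],"jaw":0.4},{"travel":[-2,0,0],"rot":[0,0,0],"jaw":0.4},{"travel":[-3,0,0],"rot":[0,0,0],"jaw":0.4},{"travel":[-4,0,0],"rot":[0,0,0],"jaw":0.4},{"travel":[-4,0,0],"rot":[0,0,0],"jaw":0.4}]'

```text
t: 8.95
tool_pos: [0.5188, -0.0215, 0.0228]
tool_rot: [0.0, 0.732, 0.681, -0.0]
wrist_force: [-0.2, -0.7, 0.9]
opening: 0.0341
finger_force: 0.0
```

```bash
cat > die.py <<'E'
from m import *
import sys
s=r.observe();print(s['t'],s['tool_pos'],s['wrist_force'],s['opening'])
for n in sys.argv[1:]:
    p,d=img(n); P=cloud(n,d); h=cv2.cvtColor(p,cv2.COLOR_RGB2HSV)
    m=(h[...,0]>12)&(h[...,0]<32)&(h[...,1]>120)&(np.hypot(P[...,0]-.516,P[...,1]+.056)<.045)&(P[...,2]>.015)&(P[...,2]<.036)
    q=P[m]; A=np.c_[q[:,:2]-[.516,-.056],np.ones(len(q))]; c,*_=np.linalg.lstsq(A,q[:,2],rcond=None)
    ce,ra=cv2.minEnclosingCircle(q[:,:2].astype('float32')*1000)
    print(n,len(q),'slope',c[:2].round(3),'z0',c[2].round(4),'circ',np.round(ce,1),round(ra,1))
E
python3 die.py wrist scene side
```

```text
8.95 [ 0.51879662 -0.02153471  0.0227991 ] [-0.20390467 -0.72587568  0.85629197] 0.03411725980622357
wrist 7515 slope [0.001 0.   ] z0 0.022 circ [518.3 -52.6] 31.6
scene 201 slope [-0.007  0.015] z0 0.0233 circ [515.2 -59.8] 31.7
side 140 slope [-0.    -0.034] z0 0.0226 circ [512.7 -57.2] 33.9
```

The die is seated: its top is level at 22 mm and centred. Next I'll lift and go over the pin at (613,-5) mm.

```bash
python3 - <<'E'
from h import *
go([.5188,-.0215,.095],72.5);go([.613,-.005,.095],72.5); go([.613,-.005,.042],72.5)
# arc, relative to the tool frame at (pin start, heading 72.5): piv
rr=66.; 
h=np.deg2rad(72.5); O=np.array([613,-5.]); piv=np.array([592.9,-68.9]); ax=np.array([np.cos(h),np.sin(h)]); ay=np.array([np.sin(h),-np.cos(h)])
for a in list(range(0,99,7))+[100,103,105,106,108]:
    t=h+np.deg2rad(a); w=piv+67*np.array([np.cos(t),np.sin(t)])-O
    print(a,(w@ax).round(1),(w@ay).round(1),'rot',-a)
E
```

```text
travel [ -0.2   0.  -72.2] rot [ 0.    0.   13.39]
travel [ 23.   92.8 -72.2] rot [ 0.    0.   13.39]
travel [ 23.   92.8 -19.2] rot [ 0.    0.   13.39]
0 0.0 0.0 rot 0
7 -0.5 -8.1 rot -7
14 -2.0 -16.2 rot -14
21 -4.4 -24.0 rot -21
28 -7.8 -31.4 rot -28
35 -12.1 -38.4 rot -35
42 -17.2 -44.8 rot -42
49 -23.0 -50.5 rot -49
56 -29.5 -55.5 rot -56
63 -36.6 -59.7 rot -63
70 -44.1 -62.9 rot -70
77 -51.9 -65.2 rot -77
84 -60.0 -66.6 rot -84
91 -68.2 -66.9 rot -91
98 -76.3 -66.3 rot -98
100 -78.6 -65.9 rot -100
103 -82.1 -65.2 rot -103
105 -84.3 -64.7 rot -105
106 -85.5 -64.4 rot -106
108 -87.7 -63.7 rot -108
```

>>> send_rows --plan '[{"travel":[0,0,-15],"rot":[0,0,0],"jaw":0.4},{"travel":[0,0,-45],"rot":[0,0,4],"jaw":0.4},{"travel":[0,0,-72],"rot":[0,0,8],"jaw":0.3},{"travel":[6,25,-72],"rot":[0,0,13.4],"jaw":0.3},{"travel":[14,55,-72],"rot":[0,0,13.4],"jaw":0.3},{"travel":[23,93,-72],"rot":[0,0,13.4],"jaw":0.3},{"travel":[23,93,-72],"rot":[0,0,13.4],"jaw":0.3},{"travel":[23,93,-72],"rot":[0,0,13.4],"jaw":0.3}]'

```text
t: 10.1
tool_pos: [0.6123, -0.0051, 0.0952]
tool_rot: [-0.0, 0.806, 0.591, -0.0]
wrist_force: [-0.3, -0.1, -0.5]
opening: 0.0259
finger_force: 0.0
```

>>> send_rows --plan '[{"travel":[0,0,10],"rot":[0,0,0],"jaw":0.3},{"travel":[0,0,22],"rot":[0,0,0],"jaw":0.3},{"travel":[0,0,32],"rot":[0,0,0],"jaw":0.3},{"travel":[0,0,42],"rot":[0,0,0],"jaw":0.3},{"travel":[0,0,50],"rot":[0,0,0],"jaw":0.3},{"travel":[0,0,53],"rot":[0,0,0],"jaw":0.3},{"travel":[0,0,53],"rot":[0,0,0],"jaw":0.3}]'

```text
t: 10.98
tool_pos: [0.6132, -0.0051, 0.0416]
tool_rot: [-0.0, 0.806, 0.591, -0.0]
wrist_force: [0.2, 0.3, -0.0]
opening: 0.0257
finger_force: 0.0
```

```bash
python3 - <<'E'
from h import *
s=r.observe();print(s['t'],s['tool_pos'],s['wrist_force'],s['opening'],s['qpos'][6])
img('wrist','w3.png')
E
```

```text
10.975 [ 0.61317739 -0.00510269  0.04164396] [ 0.17782567  0.26177243 -0.04127916] 0.025656394518468083 0.04066121478257893
```

View pics/w3.png

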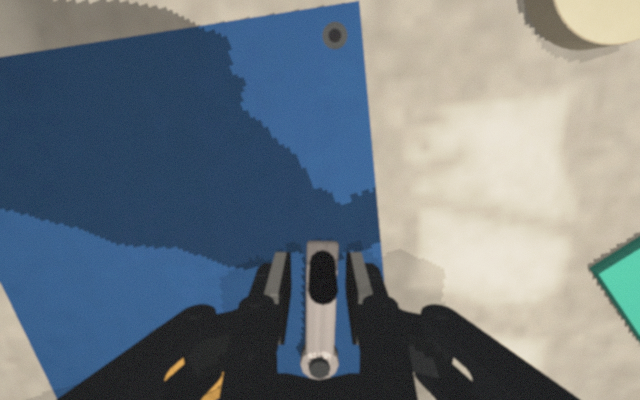

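The pin at (322,278) stands between the fingers and the bar runs down to the pivot at (319,365). Next I'll sweep the arc.

>>> send_rows --plan '[{"travel":[-0.5,-8.1,0],"rot":[0,0,-7],"jaw":0.3},{"travel":[-2,-16.2,0],"rot":[0,0,-14],"jaw":0.3},{"travel":[-4.4,-24,0],"rot":[0,0,-21],"jaw":0.3},{"travel":[-7.8,-31.4,0],"rot":[0,0,-28],"jaw":0.3},{"travel":[-12.1,-38.4,0],"rot":[0,0,-35],"jaw":0.3},{"travel":[-17.2,-44.8,0],"rot":[0,0,-42],"jaw":0.3},{"travel":[-23,-50.5,0],"rot":[0,0,-49],"jaw":0.3},{"travel":[-29.5,-55.5,0],"rot":[0,0,-56],"jaw":0.3},{"travel":[-36.6,-59.7,0],"rot":[0,0,-63],"jaw":0.3},{"travel":[-44.1,-62.9,0],"rot":[0,0,-70],"jaw":0.3},{"travel":[-51.9,-65.2,0],"rot":[0,0,-77],"jaw":0.3},{"travel":[-60,-66.6,0],"rot":[0,0,-84],"jaw":0.3},{"travel":[-68.2,-66.9,0],"rot":[0,0,-91],"jaw":0.3},{"travel":[-76.3,-66.3,0],"rot":[0,0,-98],"jaw":0.3},{"travel":[-76.3,-66.3,0],"rot":[0,0,-98],"jaw":0.3}]'

```text
t: 12.9
tool_pos: [0.5272, -0.0586, 0.0422]
tool_rot: [0.0, 0.084, 0.996, -0.0]
wrist_force: [-0.3, 0.4, -1.0]
opening: 0.0253
finger_force: 0.0
```

>>> send_rows --plan '[{"travel":[0,-1.5,0],"rot":[0,0,0],"jaw":0.3},{"travel":[0,-3,0],"rot":[0,0,0],"jaw":0.3},{"travel":[0,-4.5,0],"rot":[0,0,0],"jaw":0.3},{"travel":[0,-6,0],"rot":[0,0,0],"jaw":0.3},{"travel":[0,-6,0],"rot":[0,0,0],"jaw":0.3}]'

```text
t: 13.52
tool_pos: [0.526, -0.0639, 0.0418]
tool_rot: [-0.0, 0.083, 0.997, -0.0]
wrist_force: [-0.4, 0.3, 0.1]
opening: 0.0252
finger_force: 0.1
```

>>> send_rows --plan '[{"travel":[0,-1,0],"rot":[0,0,0],"jaw":0.3},{"travel":[0,-1,0],"rot":[0,0,0],"jaw":0.3}]'

```text
t: 13.78
tool_pos: [0.5259, -0.0644, 0.0418]
tool_rot: [0.0, 0.083, 0.997, 0.0]
wrist_force: [-0.1, 2.5, 0.7]
opening: 0.0256
finger_force: 1.2
```

>>> send_rows --plan '[{"travel":[0,-1,0],"rot":[0,0,0],"jaw":0.3},{"travel":[0,-1,0],"rot":[0,0,0],"jaw":0.3}]'

```text
t: 14.02
tool_pos: [0.5259, -0.0646, 0.0418]
tool_rot: [0.0, 0.082, 0.997, 0.001]
wrist_force: [0.2, 6.9, -0.5]
opening: 0.0252
finger_force: 2.9
```

The force rises to 7 N with no further motion, so the bar is at its stop. I'll back off to centre the gap, lift, and check.

>>> send_rows --plan '[{"travel":[0,3,0],"rot":[0,0,0],"jaw":0.3},{"travel":[0,7,0],"rot":[0,0,0],"jaw":0.35},{"travel":[0,7,0],"rot":[0,0,0],"jaw":0.35},{"travel":[0,7,-20],"rot":[0,0,0],"jaw":0.35},{"travel":[0,7,-60],"rot":[0,0,0],"jaw":0.35},{"travel":[0,7,-120],"rot":[0,0,0],"jaw":0.35},{"travel":[0,7,-180],"rot":[0,0,0],"jaw":0.35},{"travel":[0,7,-230],"rot":[0,0,0],"jaw":0.35},{"travel":[0,7,-230],"rot":[0,0,0],"jaw":0.35},{"travel":[0,7,-230],"rot":[0,0,0],"jaw":0.35}]'

```text
t: 15.28
tool_pos: [0.5264, -0.0592, 0.2715]
tool_rot: [-0.0, 0.083, 0.997, -0.0]
wrist_force: [-0.7, -0.8, 0.2]
opening: 0.0302
finger_force: 0.0
```

```bash
python3 - <<'E'
from m import *
p,d=img('wrist','w4.png'); P=cloud('wrist',d)
blobs('wrist',p,P)
h=cv2.cvtColor(p,cv2.COLOR_RGB2HSV)
m=(h[...,1]<70)&(h[...,2]>90)&(P[...,2]>.027)&(P[...,2]<.034)&(np.hypot(P[...,0]-.55,P[...,1]+.06)<.08)
q=P[m][:,:2].astype('float32')*1000; print('bar',len(q),cv2.minAreaRect(q))
E
python3 die.py wrist
```

```text
wrist brass 4209 px [512  67  75  74] med [0.502 0.212 0.013] rect [503. 213.] [79. 80.] 2.1 circ [502. 213.] 41.2
wrist brass 54 px [ 5 91 11 20] med [ 0.398 -0.398  0.004] rect [ 396. -397.] [ 6. 21.] 87.8 circ [ 396. -399.] 10.7
wrist brass 1690 px [296 129  50  50] med [ 0.511 -0.051  0.021] rect [514. -53.] [58. 56.] 77.1 circ [515. -54.] 29.7
wrist brass 3333 px [535 167  70  62] med [0.619 0.241 0.013] rect [621. 243.] [79. 79.] 51.9 circ [622. 243.] 40.5
wrist brass 29 px [ 82 251   8   9] med [ 0.593 -0.374  0.017] rect [ 594. -374.] [9. 3.] 1.5 circ [ 594. -375.] 4.8
wrist brass 28 px [ 72 253   9  11] med [ 0.591 -0.377  0.029] rect [ 591. -378.] [11.  3.] 31.0 circ [ 592. -379.] 5.3
wrist brass 214 px [ 49 260  24  20] med [ 0.591 -0.377  0.063] rect [ 592. -379.] [18. 15.] 42.8 circ [ 592. -379.] 8.9
wrist brass 233 px [113 329  34  27] med [ 0.731 -0.364  0.014] rect [ 736. -372.] [10. 67.] 28.8 circ [ 739. -370.] 33.6
wrist green 63 px [293 131  15  32] med [ 0.5   -0.082  0.012] rect [501. -79.] [ 8. 40.] 57.1 circ [502. -76.] 20.0
wrist green 819 px [293 325  56  29]
[... 949 characters left out ...]
 0.594 -0.239  0.02 ] rect [ 594. -239.] [5. 6.] 17.7 circ [ 594. -239.] 3.4
wrist dark 20 px [449 239   6   4] med [0.65  0.092 0.02 ] rect [650.  92.] [7. 5.] 75.5 circ [650.  92.] 3.7
wrist dark 403 px [ 67 242  42  20] med [ 0.59  -0.368  0.01 ] rect [ 593. -379.] [48. 20.] 71.0 circ [ 593. -380.] 25.2
wrist dark 64 px [634 258   6  16] med [0.734 0.341 0.007] rect [736. 341.] [ 7. 21.] 84.2 circ [736. 344.] 10.3
bar 759 ((560.9615478515625, -63.55249786376953), (20.629669189453125, 85.65158081054688), 79.93221282958984)
15.325 [ 0.52611422 -0.0590811   0.27078471] [-0.4226214   0.35239664  0.08733142] 0.02973517973079653
wrist 1699 slope [ 0.004 -0.002] z0 0.0218 circ [515.7 -54. ] 29.7
```

View pics/w4.png

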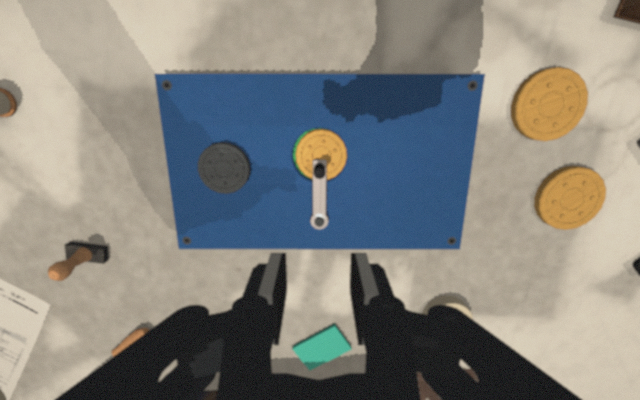

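The wrist picture shows the die flat in the recess at (320,155). The bar runs straight down the plate's x axis, from the pin at (319,170) to the pivot at (319,221). The steel die, at (224,167), has not moved.

```bash
python3 -c "
from cell import job
print(job.hand_in())"
```

```text
the job is handed in; nothing more can be done
None
```

The job is handed in: the brass die lies flat in the recess, the keeper bar is across it against its stop, the hand is clear, and the steel die is where it started; the run took about 15 s of the 58 s allowed.

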